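# Torque the blue vessel's cap until the wrench clicks over

## Task

Tighten the cap of the blue pressure vessel with the torque wrench already fitted on it: swing its blue handle clockwise, seen from above, until the cap is home and the wrench's breakaway joint gives, folding the handle about 15 to 20 degrees at the joint; then stop and let go, leaving it folded. Do not keep pushing until the joint is folded far over, and leave the yellow vessel's wrench and the bottle alone.

Things in the scene. Friction and masses are not known exactly. Their poses are not given: they have to be found in the camera images.
- blue_vessel: Fixed steel pressure vessel (80 mm diameter, blue collar) on an aluminium base plate 140 x 140 x 16 mm; 108 mm tall with its cap. Origin: centre of the plate's underside, on the table; z up. Cap nut and wrench turn about the vertical axis through it. A red line on the plate runs from the vessel along the base's own -x. Stands left or right of its yellow twin, at least 360 mm apart.
- blue_head (a joint): Angle (rad) of wrench head and cap nut about the vessel's vertical axis; grows clockwise from above (tightening), drag 0.3 N m. Hard stop at 1.0: the cap is home and the head points along the base's own -x, over the red line; at angle q it points (1.0 - q) rad counter-clockwise of that. Starts at 0.2 to 0.6.
- blue_click (a joint): Angle (rad) of the breakaway hinge; 0 is straight, grows as the handle folds clockwise from above. Vertical brass pin on the head's centre line, 35 mm from the vessel's axis. Rigid until 1.0 N m about the pin (10 N at blue_grip; turning the cap takes about 2 N), so it gives only with the cap home, then folds at that torque and stays as left. 0.14 to 0.5 is right; far stop 0.7.
- blue_grip (a point): Middle of the blue handle grip, on its axis: 135 mm from the vessel's axis when straight (100 mm from the breakaway pin), 125 mm above the table. The grip is a horizontal round bar 24 mm in diameter and 90 mm long (from 45 mm inward to 45 mm outward of this point), free underneath and on both sides. The point's own -x points outward along the handle.
- yellow_grip (a point): The same point on the yellow wrench of the yellow-collared twin vessel. Leave alone; that wrench also turns easily.
- bottle: Loose capped bottle, 60 mm diameter, 110 mm tall, blue cap; origin at the centre of its underside. Leave alone.

How it is judged:
By the outcome, as a careful person would: the job done as asked, in the order asked, and still so for the second after the job is handed in, with the robot touching nothing.
It also fails if it takes over 38 s, if anything falls off the work surface, if the arm or the gripper's body presses on something with over 40 N, if the wrist force passes 120 N, or if a joint passes its speed limit or range.

## Robot

A 6-joint arm with a two-finger parallel gripper is mounted at the origin on the work surface. World frame = base frame: x ahead of the robot, y to its left, z up, the work surface at z = 0. Lengths are in mm, angles in rad, forces in N, time in s.
With the tool pointing down it reaches from about 300 to 875 mm from the base axis. Payload 4.2 kg.
Tool frame: the origin (TCP) lies midway between the tips of the shut fingers; the grasp point (between the pads) lies 19 mm behind it (ctrl.hold_point_z is the distance from the TCP to the grasp point, in mm); z points along the fingers, y is the line along which they close (so a half turn about z gives the same grasp; the last joint's range is limited). The gripper opens to 85 mm and grips with 20 to 120 N. Pads are 22 mm wide; open, the fingers measure 114 mm over their backs; the gripper's body (76 mm by 85 mm) begins 54 mm behind the grasp point. The pads swing forward as they close: fully open they stand 13 mm farther back than shut.
Start: joints at [-0.02, 0.32, 1.565, -0, 1.257, -0.02], TCP at [575.014, 0, 231.338] pointing down, gripper open.
Joint ranges: [-3.11, 3.11], [-0.84, 2.01], [0.21, 2.61], [-1.34, 4.49], [0.05, 2.63], [-2.56, 2.56]. Speed limits (rad/s): [2.57, 2.57, 3.14, 3.14, 3.14, 3.14].

## Interface

Orientations are given as a unit quaternion [x, y, z, w].
In Python, from workcell import ctrl, optics, finder gives the robot as it stands. The module is installed in compiled form; this text tells all that it offers.
- The arm moves only by the tool jog_arm, never from a script. Its argument "series" is a list of rows, each a list of 5 numbers: the closure, from -1 (fully open) to 1 (shut), so that 0 is half open, then the shift along the tool's x, y, z in cm, then the turn about the tool's z in degrees. A call has 1 to 10 rows; each row shifts and turns the commanded pose from where the row before left it, along the tool's axes as they then stand; what a row does not reach is not made up. A row lasts 1/8 s, in which the tool goes at most 62.5 mm and 10.7 degrees, less where a joint would pass 70% of its speed; a pose out of reach is approached as far as the arm can. A call is refused whole if a number of a shift passes 6.25 or a number of a turn 10.7, either way. A call with a gripper value outside its range is refused whole. The fingers move at their own pace and stop on an object; "squeeze" is the grip in N (left out, the last holds). Time passes only in rows, so rows that do not move let the fingers close. It gives the time, the measured TCP pose, the force, the opening and the grip force at its end, in the units of the state.
- ctrl.state(): the state, without advancing time (a new reading comes with each control period).
- optics.snapshot(name): name is "scene" or "side" or "wrist"; returns the picture (480x640x3 uint8, red, green, blue); there is no depth.
- optics.calibration(name): a dict with "fx", "fy", "cx", "cy" (pixels), "distortion" ([k1, k2, p1, p2, k3] as OpenCV has them; the pictures are not rectified), "extrinsics" (4x4, takes a point from camera to world coordinates); the wrist camera has in their place "T_tool_cam" (4x4, takes a point from camera to tool coordinates, whose origin is the TCP and whose axes are the flange's). Camera axes: x right, y down, z forward; pixel columns grow to the right and rows downward; lengths in mm; the calibration is good to about 2 mm. A picture is of the moment at which its call begins: read the wrist's pose just before it. calibration takes no time and is no camera call.
- ctrl.close_job(): hands the job in; it is judged then, once.
Trained networks look in the newest picture that a camera, given by its name, has taken for a name from the list of things; names that differ only in an ending like _2 or _b are one class to them, and where a whole thing is asked for, a point or a joint stands for the part that bears it (a point fixed in the world has none). Each returns a list of dicts, best first, with "score" (0 to 1); they miss things now and then, are a little off and sometimes report something else, mostly with a low value. They report only what shows in the picture. A call takes as long as a camera call.
- finder.boxes_of(camera, target): "location" ([x, y, z] in mm, in world coordinates, good to about 4 mm: the middle of the surface that is visible of it).
- finder.cut_out(camera, target): "pixels" (480x640 bool, what is visible of it).
- finder.place_of(camera, target): "location" ([x, y, z] in mm, in world coordinates, good to about 4 mm: a listed point, or the origin of a listed thing).
The state is a dict: "time_s": time; "joint_pos": joint angles; "qvel": joint speeds; "tau": joint torques, N m; "ee_pos": TCP position; "eef_rot": TCP orientation; "ft_force": force on the tool from outside, world axes, zero at the start; "ft_torque": the same for the moment, N m; "opening": finger opening in mm; "gripper_force": force on a finger pad.
Only numpy, scipy, OpenCV 4.12 (cv2) and the standard library are available. Lean on these libraries where they do the work, as an engineer would, in place of code of your own. Each camera call takes 0.05 s, during which the arm holds its last target. There are 200 camera calls.

## Working session

There is one attempt and no reset: what is moved stays moved. The work goes in short steps, Python scripts to look and compute and a tool call to move; the robot and the scene stay as the last step left them, time stands still between calls to the robot, and variables do not carry over. Pictures are saved under pics/ and viewed, at most 10 in all, crops included, and the job is handed in when it is done.

Besides the shell and the picture viewer there is one more tool, called after "Emit:" as name([rows], argument=value, ...), one row to a line, values as JSON. jog_arm: Moves the arm, as the interface text tells. Its arguments: {"type":"object","properties":{"series":{"type":"array","items":{"type":"array","items":{"type":"number"}}},"squeeze":{"type":"number"}},"required":["series"]}

```bash
mkdir -p pics
python3 - <<'E'
from workcell import ctrl, optics, finder
import cv2,numpy as np
s=ctrl.state();print(s['time_s'],s['ee_pos'],s['eef_rot'])
ims=[]
for c in ['scene','side']:
    im=optics.snapshot(c);ims.append(im)
    for t in ['blue_vessel','blue_grip','yellow_grip','bottle']:
        for d in finder.place_of(c,t)[:2]: print(c,t,np.round(d['location'],1),round(d['score'],2))
cv2.imwrite('pics/a.png',ims[0][:,:,::-1]);cv2.imwrite('pics/b.png',ims[1][:,:,::-1])
print(ctrl.state()['time_s'],ctrl.hold_point_z)
E
```

```text
0.0 [5.74530044e+02 2.05279475e-02 2.30470361e+02] [ 7.07113562e-01  7.07099450e-01 -5.97004987e-04 -6.49572344e-04]
scene blue_vessel [ 633.6 -192.    -1.8] 0.59
scene blue_grip [ 502.3 -216.6  119. ] 0.84
scene yellow_grip [451.3 164.7 124.7] 0.62
scene bottle [665.4  28.5   0.8] 0.9
side blue_vessel [ 632.1 -190.5   -1.3] 0.84
side blue_grip [ 501.8 -223.2  127.8] 0.75
side yellow_grip [453.4 162.2 127.4] 0.58
side bottle [453.  162.9 124.1] 0.62
side bottle [667.7  33.    1.3] 0.56
0.5 18.700000000000003
```

View pics/a.png

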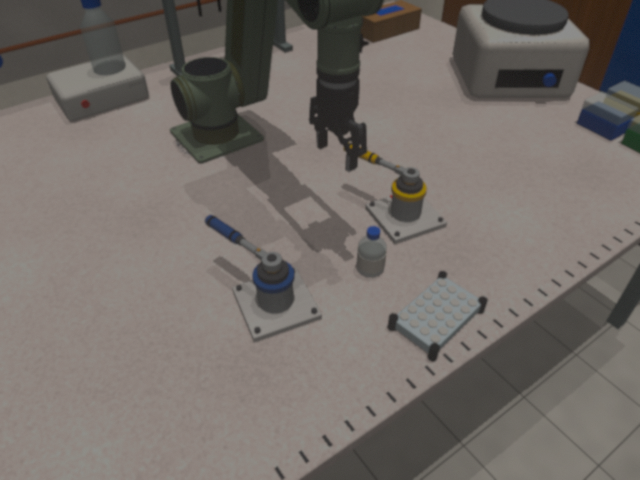

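View pics/b.png

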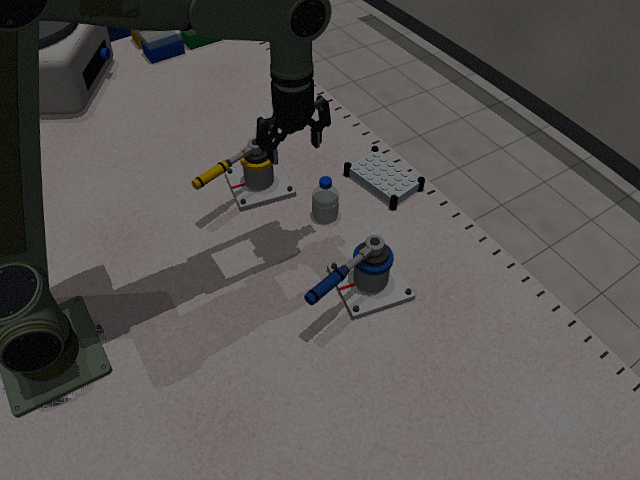

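The side view shows the blue grip at about (327,287), the blue vessel at (372,270), and the red line at about (347,287). I'll get the base yaw from the red line, and use both cameras for the grip.

```bash
cat > h.py <<'E'
from workcell import ctrl, optics, finder
import cv2,numpy as np
def ray(c,px,z):
    k=optics.calibration(c);K=np.array([[k['fx'],0,k['cx']],[0,k['fy'],k['cy']],[0,0,1]])
    u=cv2.undistortPoints(np.array(px,float).reshape(-1,1,2),K,np.array(k['distortion']))[:,0]
    T=np.array(k['extrinsics']);d=np.c_[u,np.ones(len(u))]@T[:3,:3].T;o=T[:3,3]
    return o+d*((z-o[2])/d[:,2])[:,None]
E
python3 - <<'E'
from h import *
im=cv2.imread('pics/b.png').astype(int);b,g,r=im[...,0],im[...,1],im[...,2]
m=(r>g+50)&(r>b+50);v,u=np.nonzero(m);k=(v>265)&(v<310)&(u>325)&(u<365)
P=ray('side',np.c_[u[k],v[k]],16)[:,:2];print(len(P));
c=P.mean(0);d=np.linalg.svd(P-c)[2][0];print(c,P.min(0),P.max(0),'dir deg',np.degrees(np.arctan2(d[1],d[0]))%180)
V=np.array([633,-191]);print('from centre',np.degrees(np.arctan2(*(c-V)[::-1])))
# plate yaw
for cam,f in [('scene','a'),('side','b')]:
    i=optics.snapshot(cam)
    for n in ['blue_vessel','blue_grip']:
        for e in finder.cut_out(cam,n)[:1]:
            mm=e['pixels'];v,u=np.nonzero(mm)
            if n=='blue_grip':
                P=ray(cam,np.c_[u,v],125)[:,:2];c=P.mean(0);d=np.linalg.svd(P-c)[2][0]
                print(cam,n,mm.sum(),c,np.degrees(np.arctan2(d[1],d[0]))%180)
E
python3 - <<'E'
import cv2
a=cv2.imread('pics/b.png')[210:330,280:440];cv2.imwrite('pics/c.png',cv2.resize(a,None,fx=5,fy=5,interpolation=2))
E
```

```text
41
[ 583.04794718 -178.78193902] [ 568.08051846 -184.54629519] [ 599.6230145  -173.36200052] dir deg 168.38842074927734
from centre 166.25555036598504
scene blue_grip 564 [ 518.6352097  -218.46928965] 12.097974219940781
side blue_grip 835 [ 519.11204784 -218.44764877] 13.862250031382956
```

View pics/c.png

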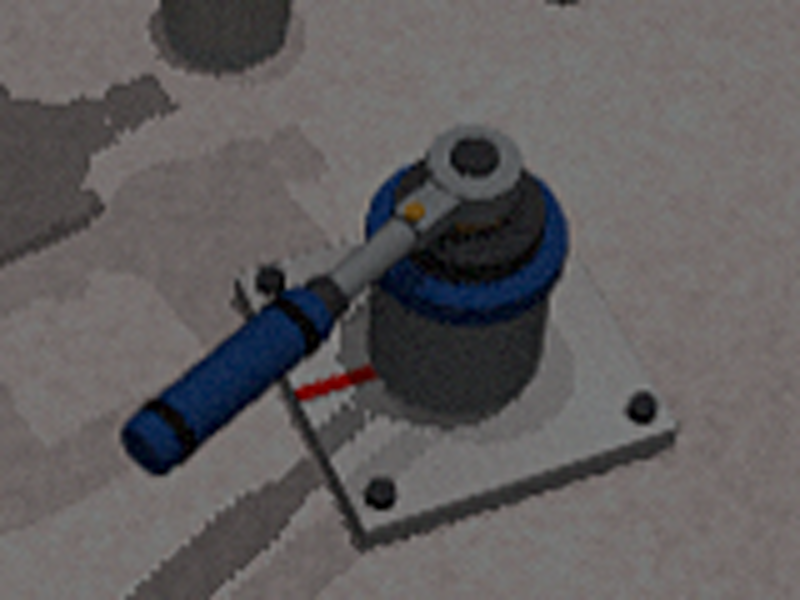

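The crop shows the brass pin at (413,211), the red line running (300,393)–(372,373), and the handle straight, to the counter-clockwise side of the line. Home direction is about 167°, the handle is now at about 193°, and the pin when home is at about (599,-183). I'll push with shut fingers from the -y side.

Emit:
jog_arm([
  [1, -3.4, -0.8, 0, 0],
  [1, -3.4, -0.8, 0, 0],
  [1, -3.4, -0.8, 0, 0],
  [1, -3.4, -0.8, 0, 0],
  [1, -3.4, -0.8, 0, 0],
  [1, -3.4, -0.8, 0, 0],
  [1, -3.4, -0.8, 0, 0],
  [1, -3.4, -0.8, 0, 0],
  [1, 0, 0, 0, 0],
  [1, 0, 0, 0, 0],
])

```text
time_s: 2.05
ee_pos: [511.0, -271.6, 231.2]
eef_rot: [0.707, 0.707, 0.0, -0.0]
ft_force: [-0.8, -0.6, 0.2]
opening: -0.1
gripper_force: 0.0
```

Emit:
jog_arm([
  [1, 0, 0, 2.6, 0],
  [1, 0, 0, 2.6, 0],
  [1, 0, 0, 2.6, 0],
  [1, 0, 0, 2.6, 0],
  [1, 0, 0, 2.6, 0],
  [1, 0, 0, 0, 0],
  [1, 0, 0, 0, 0],
])

```text
time_s: 2.92
ee_pos: [511.9, -271.7, 102.4]
eef_rot: [0.707, 0.707, 0.0, 0.001]
ft_force: [0.1, -1.0, 0.9]
opening: 0.5
gripper_force: 0.0
```

Emit:
jog_arm([
  [1, 0.9, -0.15, 0, 0],
  [1, 0.9, -0.15, 0, 0],
  [1, 0.9, -0.15, 0, 0],
  [1, 0.9, -0.15, 0, 0],
  [1, 0.9, -0.15, 0, 0],
  [1, 0.9, -0.15, 0, 0],
  [1, 0.9, -0.15, 0, 0],
  [1, 0.9, -0.15, 0, 0],
  [1, 0, 0, 0, 0],
])

```text
time_s: 4.05
ee_pos: [499.0, -198.9, 101.4]
eef_rot: [0.707, 0.707, 0.0, -0.0]
ft_force: [0.4, -0.5, -0.7]
opening: 0.3
gripper_force: 0.0
```

```bash
cat > look.py <<'E'
from h import *
import sys
s=ctrl.state();print(s['time_s'],s['ee_pos'],s['ft_force'])
for cam in ['scene','side']:
    im=optics.snapshot(cam)
    for e in finder.place_of(cam,'blue_grip')[:1]: print(cam,np.round(e['location'],1),e['score'])
    for e in finder.cut_out(cam,'blue_grip')[:1]:
        v,u=np.nonzero(e['pixels']);P=ray(cam,np.c_[u,v],125)[:,:2];c=P.mean(0);d=np.linalg.svd(P-c)[2][0]
        print(cam,len(u),c,np.degrees(np.arctan2(d[1],d[0]))%180)
cv2.imwrite(sys.argv[1],cv2.resize(im[190:340,260:460,::-1],None,fx=4,fy=4,interpolation=2))
E
python3 look.py pics/d.png
```

```text
4.05 [ 498.99549568 -198.91298315  101.35904079] [ 0.38136869 -0.45362879 -0.70834944]
scene [ 500.8 -170.8  116.2] 0.51
scene 317 [ 547.81727528 -180.86468955] 172.20141845681994
side [ 499.  -179.6  129.7] 0.75
side 193 [ 530.68626178 -181.22472064] 175.3738638223537
```

View pics/d.png

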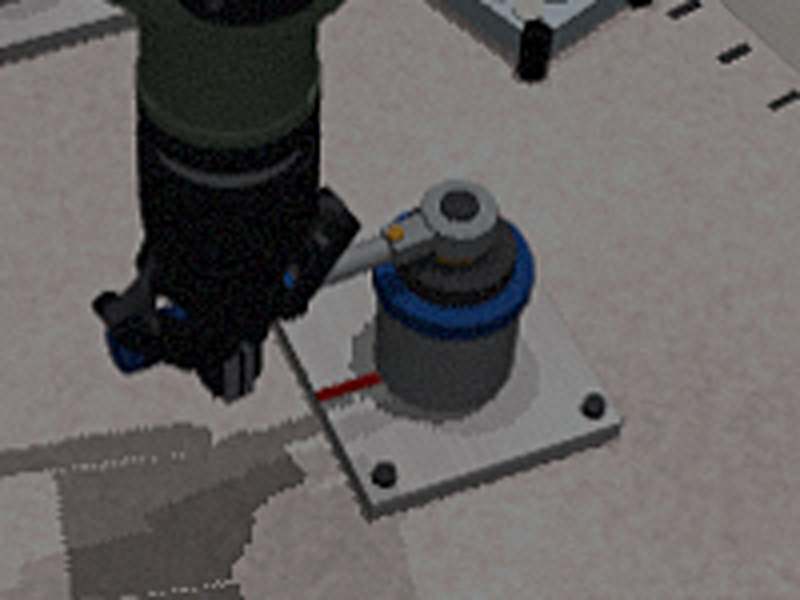

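The handle is straight and nearly over the red line, with the pin at (396,232) in the crop; the cap isn't quite home. I'll go on in small steps and watch for the force to rise.

Emit:
jog_arm([
  [1, 0.5, 0, 0, 0],
  [1, 0.5, 0, 0, 0],
  [1, 0.5, 0, 0, 0],
  [1, 0, 0, 0, 0],
])

```text
time_s: 4.85
ee_pos: [499.4, -184.9, 101.5]
eef_rot: [0.707, 0.707, 0.0, 0.001]
ft_force: [0.4, -2.6, -0.2]
opening: -0.3
gripper_force: 1.1
```

Emit:
jog_arm([
  [1, 0.5, 0.1, 0, 0],
  [1, 0.5, 0.1, 0, 0],
  [1, 0, 0, 0, 0],
])

```text
time_s: 5.22
ee_pos: [500.7, -176.5, 101.5]
eef_rot: [0.707, 0.708, -0.001, 0.001]
ft_force: [-0.7, -8.0, -0.0]
opening: -0.0
gripper_force: 4.1
```

Emit:
jog_arm([
  [1, 0.5, 0.1, 0, 0],
  [1, 0.5, 0.1, 0, 0],
  [1, 0, 0, 0, 0],
])

```text
time_s: 5.6
ee_pos: [502.8, -166.6, 101.5]
eef_rot: [0.707, 0.708, -0.001, 0.001]
ft_force: [-1.2, -9.5, -0.1]
opening: 0.3
gripper_force: 4.2
```

```bash
python3 look.py pics/e.png
```

```text
5.6 [ 502.77712218 -166.64260625  101.50108462] [-1.23478679 -9.47767644 -0.11415043]
scene [ 508.2 -140.1  117.6] 0.86
scene 244 [ 547.42825079 -159.04970468] 156.28647967738218
side [ 506.4 -147.   127.1] 0.6
side 221 [ 561.3677612  -166.82685783] 154.25098007670218
```

View pics/e.png

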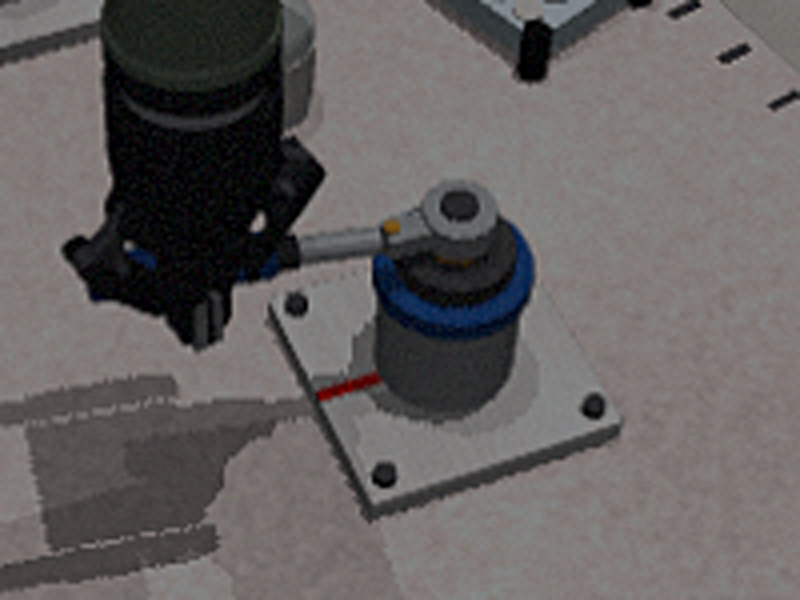

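The handle has folded at the pin (391,228) by about 11–12°, with the force at the 10 N breakaway level. I'll push about 8 mm more, then back off.

Emit:
jog_arm([
  [1, 0.4, 0.1, 0, 0],
  [1, 0.4, 0.1, 0, 0],
  [1, 0, 0, 0, 0],
])

```text
time_s: 6.28
ee_pos: [505.1, -159.0, 101.6]
eef_rot: [0.707, 0.708, -0.001, 0.002]
ft_force: [-0.9, -9.3, -0.2]
opening: 0.3
gripper_force: 4.3
```

Emit:
jog_arm([
  [1, -2, 0, 0, 0],
  [1, -3, 0, 0, 0],
  [1, -4, 0, 0, 0],
  [1, -4, 0, 0, 0],
  [1, 0, 0, 0, 0],
  [1, 0, 0, -4, 0],
  [1, 0, 0, -4, 0],
  [1, 0, 0, -4, 0],
  [1, 0, 0, 0, 0],
])

```text
time_s: 7.4
ee_pos: [506.3, -287.0, 224.7]
eef_rot: [0.707, 0.707, 0.001, 0.003]
ft_force: [0.2, 0.2, -0.2]
opening: -0.3
gripper_force: 0.0
```

```bash
python3 look.py pics/f.png
```

```text
7.4 [ 506.28727764 -286.95845365  224.70442601] [ 0.22900868  0.1953978  -0.20537301]
scene [ 511.2 -132.9  116.1] 0.89
scene 501 [ 525.43099711 -144.40278364] 153.99550942307116
side [ 509.5 -141.3  126.2] 0.95
side 417 [ 500.7886451 -133.6269819] 154.6100637963263
```

View pics/f.png

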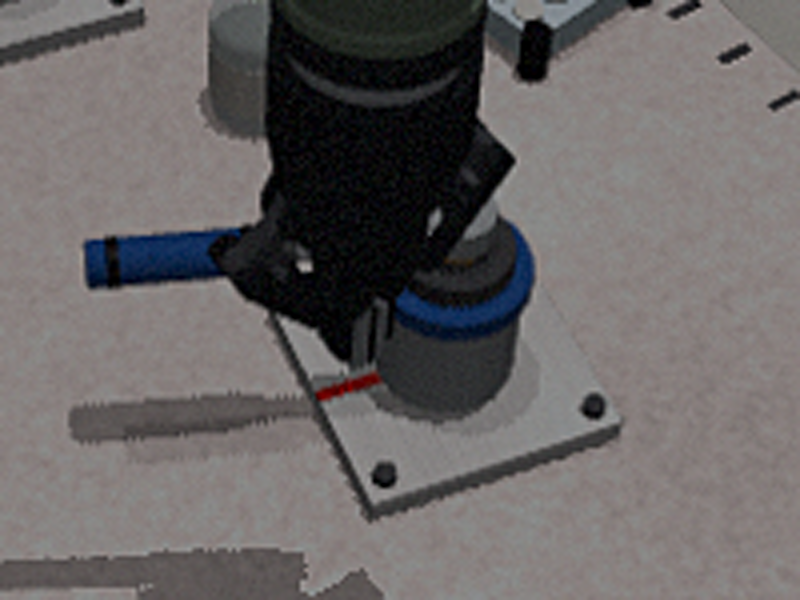

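The handle is folded and the tool is clear, but the gripper hides the joint. I'll move aside for a clear view.

Emit:
jog_arm([
  [1, -4, -3, -2, 0],
  [1, -4, -3, -2, 0],
  [1, -4, -3, 0, 0],
  [1, 0, -3, 0, 0],
  [1, 0, 0, 0, 0],
])

```text
time_s: 8.32
ee_pos: [383.2, -407.1, 260.5]
eef_rot: [0.708, 0.706, 0.0, -0.001]
ft_force: [0.8, -1.1, -0.6]
opening: -0.3
gripper_force: 0.0
```

```bash
python3 look.py pics/g.png
```

```text
8.325 [ 383.2165992  -407.08647043  260.51886088] [ 0.82885481 -1.05597816 -0.62230795]
scene [ 511.6 -133.5  118.7] 0.61
scene 428 [ 523.4567847  -143.90233051] 152.89017538389862
side [ 508.1 -144.3  128. ] 0.53
side 152 [ 481.48533126 -124.58974669] 24.631284429901427
```

View pics/g.png

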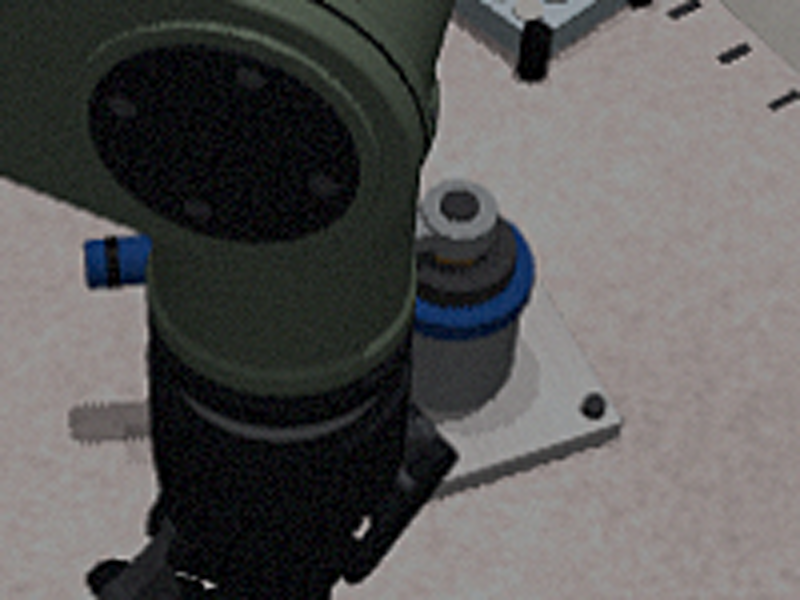

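The arm blocks the side view here; the scene camera should be clear.

Run:
```python
from h import *
im=optics.snapshot('scene')
cv2.imwrite('pics/i.png',cv2.resize(im[200:350,190:390,::-1],None,fx=4,fy=4,interpolation=2))
```

```text
(no output)
```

View pics/i.png

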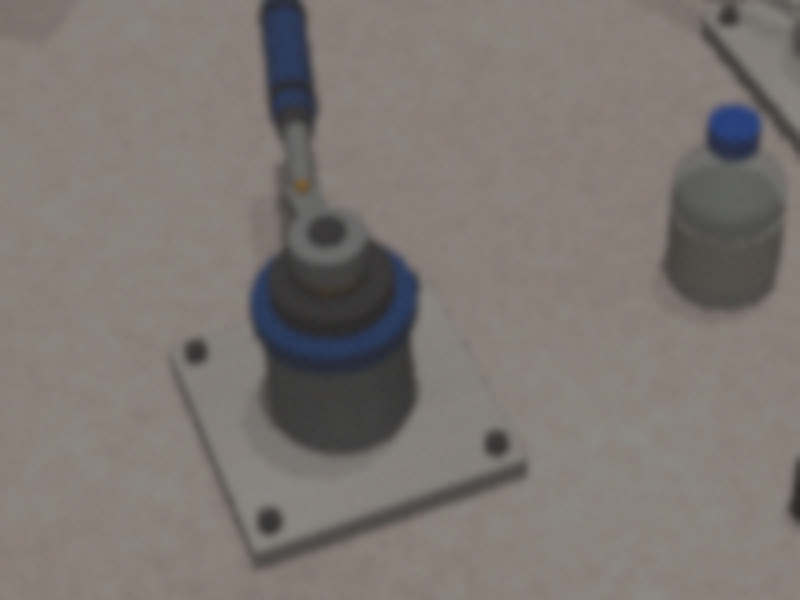

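The view shows the nut top at (327,230), the pin at (302,186), and the handle running from (298,125) to (283,0), with a visible fold at the pin. I'll work out the angles.

Run:
```python
from h import *
p=np.array([[327,230],[302,186],[298,125],[293,108],[285,25]])/4+[190,200]
P=np.vstack([ray('scene',p[:2],132),ray('scene',p[2:],125)])[:,:2];print(P)
a=lambda i,j:np.degrees(np.arctan2(*(P[j]-P[i])[::-1]))
print(a(0,1),a(1,2),a(1,4),a(3,4))
```

```text
[[ 634.18866031 -187.65813462]
 [ 602.56081969 -182.08848948]
 [ 558.08721871 -158.35269783]
 [ 545.96098509 -153.98737676]
 [ 488.45994346 -124.61976978]]
170.01264428411721 151.91092806502576 153.2671631886098 152.9451566611779
```

The head is at 167–170° and the handle at about 153°, so the fold is about 15–17° and the cap is home. I'm handing it in.

```bash
python3 -c "
from workcell import ctrl
print(ctrl.close_job())"
```

```text
the job is handed in; nothing more can be done
None
```

The blue cap is tightened home and its wrench handle left folded about 15° (14–17° measured from the images); the arm is clear, the yellow wrench and bottle were left alone, and the job is handed in.

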